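# Refit the return spring of a centrifuge lid lock

## Task

Refit the loose tension spring on the centrifuge's lid-lock plate: drop the spring's leg right down into the hole of the tension strip, then stretch the spring and catch its open hook around the headed post. Leave the spring hooked at both ends and let go of it; leave the other things on the bench where they are.

Things in the scene. Friction and masses are not known exactly. Their poses are not given: they have to be found in the camera images.
- lock_plate: fixed lid-lock plate, bare metal, 250 (x) x 140 (y) x 10 mm thick; origin at the centre of its underside, on the bench; x runs from the tension strip to the post, z up
- channel_mid (a point): middle of the strip's channel, 12 mm above the plate (the strip's top), axes as the plate. The fixed tension strip, 74 (x) x 24 (y) x 4 mm, hollow below, has one through hole in its middle, 12.5 (x) x 12 (y) mm. It is set up to 13 mm either way along x from here, so the hole's x is not known from this reading: look or feel for it with the leg. In y the hole is centred here.
- post (a point): foot of the upright steel post, on the plate's top, 140 mm from channel_mid along the plate's x; 8 mm in diameter, 24 mm high to the underside of its head, which is 13 mm across and 3 mm thick; axes as the plate
- spring: loose tension spring, 135 mm long, about 80 g, lying right way up on the bench at the start. Origin at its leg end, at the level of its underside (the bench; the plate's top when fitted); x runs along it to the hook end, z up. Coil 14 mm in diameter, axis at z = 21 mm, from x = 8 mm to the crossbar.
- grip (a point): centre of the grey plastic grip block on the spring's leg end, above the leg: 20 (x) x 10 (y) mm, 31 mm high, from 15 to 46 mm above the spring's underside; axes as the spring
- leg_tip (a point): underside of the leg's tip, 6 mm along x from the spring's origin. The steel leg, 6 mm in diameter, slants 6 mm in x from (0, 0, 18) mm in the spring's frame to here, so that tension holds it in the hole. Right down, the tip is at the plate's top, 12 mm below the strip's top.
- hook (a point): centre of the open hook's bend at the far end, 16 mm above the spring's underside; axes as the spring. Steel wire 6 mm thick, centre line at radius 9 mm about this point: the shank comes from the crossbar at y = -9 mm, goes round the +x side and ends 60 degrees round on the +y side. The post enters from +y, through the 22 mm gap between tip and crossbar.
- crossbar (a point): centre of the grey crossbar between coil and hook, 30 mm behind the hook's centre: 8 (x) x 60 (y) x 30 mm high, standing from the spring's underside up; axes as the spring. Two fingertips can straddle the coil behind it and push its rear face towards +x, or the coil can be gripped there.
- spring_end (a joint): stretch of the spring in m: 0 slack (hook's centre 112 mm from the spring's origin), at most 0.056; pull 2 N at 0 and 160 N/m more. Fitted, it is stretched 12 to 39 mm, according to where the hole is; the hook then bears on the far side of the post.
- screwdriver: screwdriver lying on the bench, about 200 mm long; a bystander
- wrench: spanner lying on the bench, about 180 mm long; a bystander
- bucket: open metal rotor bucket, 68 mm across, 85 mm high, standing; origin at its foot; a bystander
- oil: white plastic bottle, 52 mm across, 130 mm high, standing; origin at its foot; a bystander
- dish: shallow steel dish, 90 mm across, 22 mm high; origin at its foot; a bystander
- jar: glass jar with white cap, 60 mm across, 70 mm high; origin at its foot; a bystander
- adapter: white plastic tube adapter, 44 mm across, 55 mm high, stepped, standing; origin at its foot; a bystander
There are look-alikes about, which are no part of the job. What is shaped like the spring but orange or purple is not meant.

How it is judged:
On the way, in this order (a step that is already met when the one before it is completed fails the run):
1. the spring's leg is down in the strip's hole (x of leg_tip in the frame of channel_mid between -0.02 and 0.0225 m and y of leg_tip in the frame of channel_mid between -0.008 and 0.008 m and z of leg_tip in the frame of channel_mid below -0.008 m), for 0.2 s.
2. with the leg in the hole, the stretched spring's hook is around the post (all of step 1 and x of post in the frame of hook between -0.003 and 0.006 m and y of post in the frame of hook between -0.006 and 0.006 m and z of hook in the frame of post between 0.005 and 0.023 m and value of joint spring_end above 0.009 m), for 0.2 s.
At the end, for the whole second after the job is handed in: Leg tip in the hole, 8 mm or more below the strip's top, within 8 mm sideways of the channel's middle; post axis -3 to 6 mm along and within 6 mm across from the hook's centre, hook wire between plate and post head; stretched over 9 mm, within 0.15 rad of level, still, released (all of step 2 and angle between spring's own z axis and vertical below 0.15 rad and linear speed of spring below 0.02 m/s and velocity of joint spring_end between -0.02 and 0.02 m/s); the robot touches nothing.
It fails at once if a bystander is moved more than 40 mm (distance of any of screwdriver, wrench, bucket, oil, dish, jar, adapter from where it was at the start of the episode above 0.04 m).
It also fails if it takes over 58 s, if anything falls off the work surface, if the arm or the gripper's body presses on something with over 40 N, if the wrist force passes 120 N, or if a joint passes its speed limit or range.

## Robot

A 6-joint arm with a two-finger parallel gripper is mounted at the origin on the work surface. World frame = base frame: x ahead of the robot, y to its left, z up, the work surface at z = 0. Lengths are in m, angles in rad, forces in N, time in s.
With the tool pointing down it reaches from about 0.275 to 0.825 m from the base axis. Payload 5.2 kg.
Tool frame: the origin (TCP) lies on the centre line of the jaws, within the pads' length; the fingertips stand 17 mm ahead of it and the grasp point (between the pads) lies 2 mm behind it; x points along the fingers, y is the direction in which the jaws open and shut, and the axes are right-handed (so a half turn about x gives the same grasp; the last joint's range is limited). The gripper opens to 93 mm and grips with 3 to 60 N. Pads are 15 mm wide; open, the fingers measure 128 mm over their backs; the gripper's body (75 mm by 188 mm) begins 65 mm behind the grasp point.
Start: joints at [0.905, 0.259, 1.535, -0, 1.348, -0.203], TCP at [0.246, 0.492, 0.236] pointing down, gripper open.
Joint ranges: [-3.14, 3.14], [-0.91, 2.08], [0.19, 2.58], [-1.22, 4.36], [0.22, 2.71], [-3.12, 3.12]. Speed limits (rad/s): [2.57, 2.57, 3.14, 3.14, 3.14, 3.14].

## Interface

Orientations are given as a rotation vector (axis times angle).
In Python, from workcell import manip gives the robot as it stands.
- The arm moves only by the tool arm_command, never from a script. Its argument "moves" is a list of rows, each an object of numbers: "x", "y", "z": the shift along the tool's x, y, z scaled (see below); "spin": the turn about the tool's x scaled (see below); "fingers": the opening, from -1 (shut) to 1 (fully open), so that 0 is half open. In form: [{"x": .., "y": .., "z": .., "spin": .., "fingers": ..}, ...]. A call has 1 to 5 rows; each row shifts and turns the commanded pose from where the row before left it, along the tool's axes as they then stand; what a row does not reach is not made up. The controller multiplies each number of a shift by 0.2 m and each number of a turn by 30 degrees. A row lasts 1/8 s, in which the tool goes at most 62.5 mm and 10.7 degrees, less where a joint would pass 70% of its speed; a pose out of reach is approached as far as the arm can. A call with a number of a shift or a turn outside -1 to 1 is refused whole. A call with a gripper value outside its range is refused whole. The fingers move at their own pace and stop on an object; "squeeze" is the grip in N (left out, the last holds). Time passes only in rows, so rows that do not move let the fingers close. It gives the time, the measured TCP pose, the force and the opening at its end, in the units of the state.
- manip.state(): the state, without advancing time (a new reading comes with each control period).
- manip.grab_frame(name): name is "scene" or "top" or "wrist"; returns (picture, depth): 400x640x3 uint8, red, green, blue; 400x640 float32, m along the optical axis (not along the pixel's ray), 0 where there is no reading.
- manip.camera_model(name): a dict with "fx", "fy", "cx", "cy" (pixels), "dist_coeffs" ([k1, k2, p1, p2, k3] as OpenCV has them; the pictures are not rectified), "extrinsics" (4x4, takes a point from camera to world coordinates); the wrist camera has in their place "hand_eye" (4x4, takes a point from camera to tool coordinates, whose origin is the TCP and whose axes are the tool frame's). Camera axes: x right, y down, z forward; pixel columns grow to the right and rows downward; lengths in m; the calibration is good to about 2 mm. A picture is of the moment at which its call begins: read the wrist's pose just before it. camera_model takes no time and is no camera call.
- manip.hand_in(): hands the job in, once; it reports no verdict.
The state is a dict: "t": time; "joint_pos": joint angles; "qd": joint speeds; "joint_torque": joint torques, N m; "position": TCP position; "ee_rot": TCP orientation; "wrist_force": force on the tool from outside, world axes, zero at the start; "wrist_torque": the same for the moment, N m; "width": opening from 0.0 (shut) to 1.0 (fully open).
Only numpy, scipy, OpenCV 4.12 (cv2) and the standard library are available. Lean on these libraries where they do the work, as an engineer would, in place of code of your own. Each camera call takes 0.05 s, during which the arm holds its last target. There are 200 camera calls.

## Working session

There is one attempt and no reset: what is moved stays moved. The work goes in short steps, Python scripts to look and compute and a tool call to move; the robot and the scene stay as the last step left them, time stands still between calls to the robot, and variables do not carry over. Pictures are saved under pics/ and viewed, about 8 in all and at most 12, crops included, and the job is handed in when it is done.

Besides the shell and the picture viewer there is one more tool, called as name(argument=value, ...), one argument or row to a line, values as JSON. arm_command: Moves the arm, as the interface text tells. Shifts and turns lie within -1 to 1; 1 stands for 0.2 m of shift or 30 degrees of turn. Its arguments: {"type":"object","properties":{"moves":{"type":"array"},"squeeze":{"type":"number"}},"required":["moves"]}

```bash
mkdir -p pics; ls
cat > h.py <<'E'
import numpy as np, cv2
from scipy.spatial.transform import Rotation as R
from workcell import manip
def cam(name):
    m=manip.camera_model(name); K=np.array([[m['fx'],0,m['cx']],[0,m['fy'],m['cy']],[0,0,1.]]); D=np.array(m['dist_coeffs'],float)
    if 'extrinsics' in m: T=np.array(m['extrinsics'])
    else:
        s=manip.state(); W=np.eye(4); W[:3,:3]=R.from_rotvec(s['ee_rot']).as_matrix(); W[:3,3]=s['position']; T=W@np.array(m['hand_eye'])
    return K,D,T
def grab(name,tag):
    c=cam(name); p,d=manip.grab_frame(name)
    np.savez(f'pics/{tag}.npz',p=p,d=d,K=c[0],D=c[1],T=c[2]); cv2.imwrite(f'pics/{tag}.png',p[:,:,::-1]); return p,d,c
def load(tag):
    f=np.load(f'pics/{tag}.npz'); return f['p'],f['d'],(f['K'],f['D'],f['T'])
def cloud(d,c):  # world xyz per pixel
    K,D,T=c; h,w=d.shape; u,v=np.meshgrid(np.arange(w),np.arange(h))
    n=cv2.undistortPoints(np.stack([u,v],-1).reshape(-1,1,2).astype(np.float64),K,D).reshape(h,w,2)
    P=np.dstack([n*d[...,None],d]); return P@T[:3,:3].T+T[:3,3]
def onplane(uv,c,z):
    K,D,T=c; n=cv2.undistortPoints(np.array(uv,float).reshape(-1,1,2),K,D).reshape(-1,2)
    r=np.c_[n,np.ones(len(n))]@T[:3,:3].T; return T[:3,3]+r*((z-T[2,3])/r[:,2])[:,None]
def proj(X,c):
    K,D,T=c; Ti=np.linalg.inv(T); return cv2.projectPoints(np.array(X,float).reshape(-1,1,3),cv2.Rodrigues(Ti[:3,:3])[0],Ti[:3,3],K,D)[0].reshape(-1,2)
E
python3 -c "
from h import *
s=manip.state(); print(s)
for n in ('top','scene','wrist'):
    p,d,c=grab(n,n+'0'); print(n,c[2].round(3).tolist(),c[0][0,0])
"
```

```text
pics
{'t': 0.0, 'joint_pos': array([ 9.05175713e-01,  2.59348974e-01,  1.53606337e+00, -2.51865854e-05,
        1.34799555e+00, -2.02802366e-01]), 'qd': array([-4.50006475e-04,  8.03048719e-04,  7.96357883e-04, -4.44193030e-04,
        9.29893577e-05,  6.77461292e-04]), 'joint_torque': array([-8.78093289e-06, -4.37305927e+01, -2.83996475e+01,  7.21157435e-02,
        4.11264261e-02, -1.61851958e-04]), 'position': array([0.24522612, 0.49173556, 0.23482238]), 'ee_rot': array([ 0.36162975,  1.54090468, -0.36425216]), 'wrist_force': array([-0.11555078,  0.5975007 , -0.62449162]), 'wrist_torque': array([-0.018674  ,  0.01106978,  0.04289358]), 'width': 1.0007526848879953}
top [[-0.011, -0.988, 0.151, 0.329], [-1.0, 0.012, 0.007, 0.012], [-0.009, -0.151, -0.988, 1.289], [0.0, 0.0, 0.0, 1.0]] 482.4864408495831
scene [[0.322, 0.743, -0.587, 1.16], [0.947, -0.262, 0.188, -0.216], [-0.014, -0.616, -0.787, 0.923], [0.0, 0.0, 0.0, 1.0]] 452.34892524232555
wrist [[0.447, 0.868, 0.217, 0.186], [0.894, -0.433, -0.11, 0.522], [-0.001, 0.243, -0.97, 0.385], [0.0, 0.0, 0.0, 1.0]] 312.7856355547947
```

View pics/top0.png

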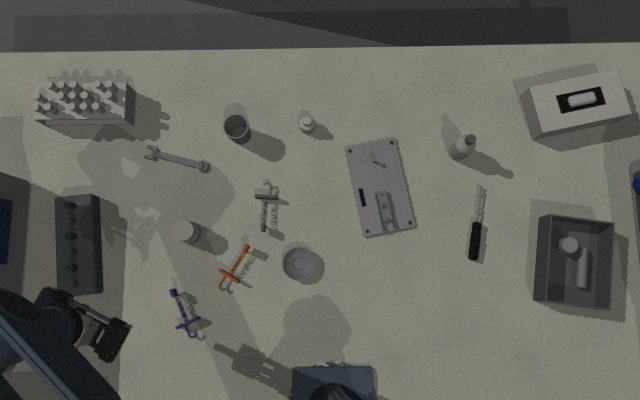

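The top view shows three spring-shaped things: grey at (268,207), orange at (237,268) and purple at (185,312). The grey one is the target. The plate is at (381,187), with the strip at (387,210) and the post at (378,158). Next is a close crop to check the choice.

```bash
python3 -c "
from h import *
p,d,c=load('top0')
a=cv2.resize(p[170:245,235:310],(400,400),interpolation=3); b=cv2.resize(p[130:245,335:425],(313,400),interpolation=3)
cv2.imwrite('pics/c1.png',np.hstack([a,b])[:,:,::-1])
W=cloud(d,c); 
for u,v in [(340,300),(268,196),(264,225),(370,200),(388,196),(388,212),(376,158),(360,195)]: print((u,v),W[v,u].round(4))
"
```

```text
(340, 300) [ 0.2678 -0.0246  0.0016]
(268, 196) [0.5417 0.1624 0.0281]
(264, 225) [0.4631 0.1707 0.0416]
(370, 200) [ 0.5305 -0.1093  0.0091]
(388, 196) [ 0.539  -0.1565  0.0197]
(388, 212) [ 0.4957 -0.1548  0.0225]
(376, 158) [ 0.6387 -0.1255  0.038 ]
(360, 195) [ 0.5443 -0.0828  0.0101]
```

View pics/c1.png

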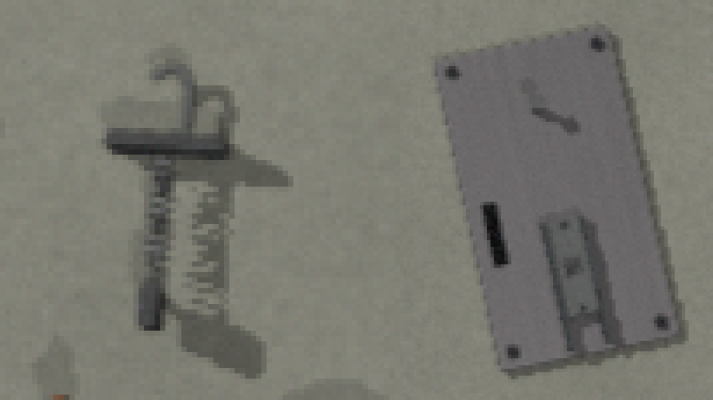

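The close crop confirms the choice. The grey spring has its grip block at the bottom (263,227), crossbar at (266,196) and hook at the top, opening to the left (+y). On the plate, the strip's hole is near (385,209) and the post's head near (376,157). Now a coarse localisation and a move to look closer.

```bash
python3 -c "
from h import *
p,d,c=load('top0')
g=onplane([263.1,227.2],c,.044)[0]; x=onplane([266.5,196.6],c,.03)[0]
print(g,x, np.degrees(np.arctan2(*(x-g)[[1,0]])))
h=onplane([335+572/1-0,0],c,0)
hole=onplane([335+(573-400)/3.478,130+266/3.478],c,.022)[0]; post=onplane([335+(529-400)/3.478,130+88/3.478],c,.037)[0]
print(hole,post,np.linalg.norm(post-hole),np.degrees(np.arctan2(*(post-hole)[[1,0]])))
s=manip.state(); M=R.from_rotvec(s['ee_rot']).as_matrix(); print(M.round(3))
m=manip.camera_model('wrist'); print(np.array(m['hand_eye']).round(3))
"
```

```text
[0.45712715 0.17273157 0.044     ] [0.53978119 0.16610848 0.03      ] -4.581332258027183
[ 0.51062554 -0.14666831  0.022     ] [ 0.6464941 -0.115419   0.037    ] 0.14022048622083078 12.95258125751661
[[-0.001  0.446  0.895]
 [-0.001  0.895 -0.446]
 [-1.    -0.001 -0.   ]]
[[-0.    -0.243  0.97  -0.15 ]
 [ 1.    -0.001 -0.    -0.   ]
 [ 0.001  0.97   0.243 -0.067]
 [ 0.     0.     0.     1.   ]]
```

```bash
cat > plan.py <<'E'
import sys; from h import *
def plan(x,y,z,yaw,vmax=.055):
    "rows from the present pose to TCP x,y,z with tool z heading yaw (deg)"
    s=manip.state(); M=R.from_rotvec(s['ee_rot']).as_matrix(); y0=np.degrees(np.arctan2(M[1,2],M[0,2])); d=np.array([x,y,z])-s['position']
    dy=(yaw-y0+180)%360-180; n=max(1,int(np.ceil(max(np.linalg.norm(d)/vmax,abs(dy)/10))))
    for i in range(n):
        a=np.radians(y0+dy*i/n); v=d/n/.2
        print(f'{{"x":{-v[2]:.3f},"y":{-np.sin(a)*v[0]+np.cos(a)*v[1]:.3f},"z":{np.cos(a)*v[0]+np.sin(a)*v[1]:.3f},"spin":{-dy/n/30:.3f}}}')
    print('from',s['position'].round(4),'yaw',round(y0,2),'tilt',np.degrees(np.arccos(-M[2,0])).round(2),'F',s['wrist_force'].round(2),'w',round(s['width'],3),'t',round(s['t'],2))
if __name__=='__main__': plan(*map(float,sys.argv[1:]))
E
python3 plan.py .47 .17 .17 -4.6 .052
```

```text
{"x":0.041,"y":-0.117,"z":0.215,"spin":-0.091}
{"x":0.041,"y":-0.127,"z":0.210,"spin":-0.091}
{"x":0.041,"y":-0.137,"z":0.203,"spin":-0.091}
{"x":0.041,"y":-0.147,"z":0.196,"spin":-0.091}
{"x":0.041,"y":-0.156,"z":0.189,"spin":-0.091}
{"x":0.041,"y":-0.165,"z":0.182,"spin":-0.091}
{"x":0.041,"y":-0.173,"z":0.173,"spin":-0.091}
{"x":0.041,"y":-0.182,"z":0.165,"spin":-0.091}
from [0.2453 0.4918 0.235 ] yaw -26.52 tilt 0.08 F [-0.81 -0.53 -0.15] w 0.999 t 0.15
```

arm_command(
  moves=[
    {"x":0.04,"y":-0.12,"z":0.215,"spin":-0.09,"fingers":0},
    {"x":0.04,"y":-0.13,"z":0.21,"spin":-0.09,"fingers":0},
    {"x":0.04,"y":-0.14,"z":0.2,"spin":-0.09,"fingers":0},
    {"x":0.04,"y":-0.15,"z":0.195,"spin":-0.09,"fingers":0},
    {"x":0.04,"y":-0.155,"z":0.19,"spin":-0.09,"fingers":0},
  ],
)

```text
t: 0.78
position: [0.3847, 0.2879, 0.1953]
ee_rot: [0.177, 1.564, -0.177]
wrist_force: [0.7, 0.1, -0.5]
width: 0.528
```

arm_command(
  moves=[
    {"x":0.04,"y":-0.165,"z":0.18,"spin":-0.09,"fingers":0},
    {"x":0.04,"y":-0.17,"z":0.17,"spin":-0.09,"fingers":0},
    {"x":0.04,"y":-0.18,"z":0.165,"spin":-0.09,"fingers":0},
    {"x":0,"y":0,"z":0,"spin":0,"fingers":0},
  ],
)

```text
t: 1.27
position: [0.4684, 0.1668, 0.1708]
ee_rot: [0.07, 1.571, -0.071]
wrist_force: [-0.9, -0.1, 0.5]
width: 0.499
```

```bash
python3 -c "
from h import *
p,d,c=grab('wrist','w1')
from plan import plan
plan(.53,-.14,.17,13)
"
```

```text
{"x":0.001,"y":-0.251,"z":0.075,"spin":-0.101}
{"x":0.001,"y":-0.255,"z":0.062,"spin":-0.101}
{"x":0.001,"y":-0.258,"z":0.048,"spin":-0.101}
{"x":0.001,"y":-0.260,"z":0.034,"spin":-0.101}
{"x":0.001,"y":-0.261,"z":0.021,"spin":-0.101}
{"x":0.001,"y":-0.262,"z":0.007,"spin":-0.101}
from [0.4674 0.1683 0.1711] yaw -5.13 tilt 0.08 F [-0.11  0.17 -0.66] w 0.495 t 1.32
```

View pics/w1.png

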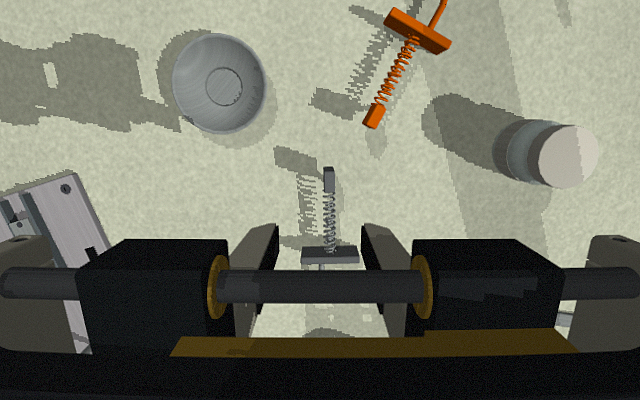

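The wrist view shows the grey spring's grip block at (328,180), its coil, and the crossbar at (330,254) between the fingers. Next I take exact positions from the depth.

```bash
python3 -c "
from h import *
p,d,c=load('w1'); W=cloud(d,c)
roi=np.zeros(d.shape,bool); roi[150:205,310:350]=1
zs=W[...,2]; print('bench z',np.median(zs[150:170,350:360]))
m=roi&(zs>.041)&(zs<.055); P=W[m]; print('grip',m.sum(),P.mean(0),P.min(0),P.max(0))
r=cv2.minAreaRect((P[:,:2]*1000).astype(np.float32)); print(r)
roi[:]=0; roi[240:270,295:362]=1
m=roi&(zs>.026)&(zs<.036); P=W[m]; print('bar',m.sum(),P.mean(0),P.min(0),P.max(0)); print(cv2.minAreaRect((P[:,:2]*1000).astype(np.float32)))
# same in top
p,d,c=load('top0'); W=cloud(d,c); zs=W[...,2]
roi=np.zeros(d.shape,bool); roi[215:240,255:275]=1; m=roi&(zs>.036); print('top grip',m.sum(),W[m].mean(0))
roi[:]=0; roi[188:205,250:285]=1; m=roi&(zs>.022);print('top bar',m.sum(),W[m].mean(0))
"
```

```text
bench z 0.0005881245762967557
grip 249 [0.45814513 0.17575275 0.04619613] [0.44847261 0.17052795 0.04171093] [0.46893449 0.18102971 0.04851007]
((458.6282653808594, 175.7771453857422), (9.065515518188477, 20.069381713867188), 85.1648941040039)
bar 544 [0.54054132 0.17034056 0.02989533] [0.52342357 0.14062426 0.02600984] [0.54780684 0.19986685 0.03271571]
((534.9441528320312, 170.91323852539062), (58.99369430541992, 23.687602996826172), 84.57315063476562)
top grip 33 [0.45076142 0.16443097 0.12073236]
top bar 92 [0.53342055 0.1631947  0.06958155]
```

```bash
python3 plan.py .585 -.135 .17 13 .055
```

```text
{"x":0.001,"y":-0.243,"z":0.120,"spin":-0.101}
{"x":0.001,"y":-0.249,"z":0.107,"spin":-0.101}
{"x":0.001,"y":-0.254,"z":0.094,"spin":-0.101}
{"x":0.001,"y":-0.259,"z":0.080,"spin":-0.101}
{"x":0.001,"y":-0.263,"z":0.067,"spin":-0.101}
{"x":0.001,"y":-0.266,"z":0.053,"spin":-0.101}
from [0.4674 0.1683 0.1711] yaw -5.13 tilt 0.08 F [-0.11  0.17 -0.66] w 0.495 t 1.32
```

arm_command(
  moves=[
    {"x":0,"y":-0.245,"z":0.12,"spin":-0.1,"fingers":0},
    {"x":0,"y":-0.25,"z":0.107,"spin":-0.1,"fingers":0},
    {"x":0,"y":-0.255,"z":0.094,"spin":-0.1,"fingers":0},
    {"x":0,"y":-0.26,"z":0.08,"spin":-0.1,"fingers":0},
    {"x":0,"y":-0.263,"z":0.067,"spin":-0.1,"fingers":0},
  ],
)

```text
t: 1.95
position: [0.5661, -0.0838, 0.1719]
ee_rot: [-0.14, 1.566, 0.141]
wrist_force: [0.8, 0.7, 0.5]
width: 0.502
```

arm_command(
  moves=[
    {"x":0,"y":-0.266,"z":0.053,"spin":-0.1,"fingers":0},
    {"x":0,"y":0,"z":0,"spin":0,"fingers":0},
    {"x":0,"y":0,"z":0,"spin":0,"fingers":0},
  ],
)

```text
t: 2.33
position: [0.585, -0.1328, 0.1714]
ee_rot: [-0.178, 1.564, 0.18]
wrist_force: [0.2, -0.1, -0.2]
width: 0.502
```

```bash
python3 -c "
from h import *
p,d,c=grab('wrist','w2')
q=p[40:290,210:430]; cv2.imwrite('pics/w2c.png',cv2.resize(q,None,fx=2.4,fy=2.4,interpolation=cv2.INTER_CUBIC)[:,:,::-1])
from plan import plan
plan(.458,.1756,.045,-4.9)
"
```

```text
{"x":0.090,"y":0.235,"z":-0.038,"spin":0.086}
{"x":0.090,"y":0.233,"z":-0.049,"spin":0.086}
{"x":0.090,"y":0.231,"z":-0.059,"spin":0.086}
{"x":0.090,"y":0.228,"z":-0.070,"spin":0.086}
{"x":0.090,"y":0.224,"z":-0.080,"spin":0.086}
{"x":0.090,"y":0.220,"z":-0.090,"spin":0.086}
{"x":0.090,"y":0.216,"z":-0.100,"spin":0.086}
from [ 0.5849 -0.1325  0.1715] yaw 13.14 tilt 0.08 F [-0.41  0.87  0.14] w 0.5 t 2.38
```

View pics/w2c.png

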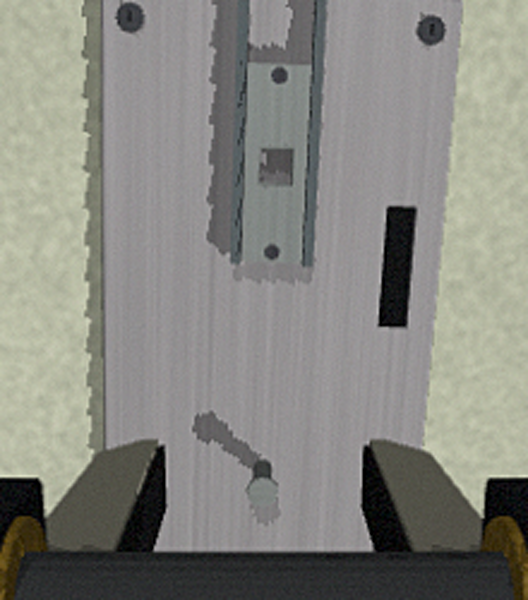

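The crop shows the strip's hole, centred at (276,166), the post's head at (262,488), and strip screws at (280,75) and (272,252). Converting these to world positions.

```bash
python3 -c "
from h import *
p,d,c=load('w2'); W=cloud(d,c)
f=lambda a,b:[210+(a+.5)/2.4-.5,40+(b+.5)/2.4-.5]
zat=lambda a,b: W[int(round(f(a,b)[1])),int(round(f(a,b)[0])),2].round(4)
print('z strip,rail,rail,head,plate',zat(265,110),zat(240,200),zat(312,200),zat(262,488),zat(180,330))
zo=zat(180,330)-.010
hole=onplane([f(276,166.5),f(257,148),f(294,186)],c,.022+zo); s=onplane([f(279.5,75),f(272,252)],c,.022+zo); post=onplane([f(262,488)],c,.037+zo)[0]; 
sc=onplane([f(130,16),f(431,30)],c,.010+zo)
print('hole',hole); 
yaw=lambda v:np.degrees(np.arctan2(v[1],v[0])); print('strip yaw',yaw(s[1]-s[0]),'screw yaw',yaw(sc[0]-sc[1])+90,'smid',s.mean(0))
dv=post-hole[0]; print('post',post,np.linalg.norm(dv[:2]),yaw(dv))
m=(abs(W[...,2]-.037-zo)<.004)&(np.arange(400)[:,None]>220)&(abs(np.arange(640)-319)<12)&(np.arange(400)[:,None]<265); print('head depth',m.sum(),W[m].mean(0))
"
```

```text
z strip,rail,rail,head,plate 0.0229 0.0215 0.0203 0.0375 0.0093
hole [[ 0.51192565 -0.1449771   0.0213    ]
 [ 0.50685384 -0.15367507  0.0213    ]
 [ 0.51749981 -0.13647742  0.0213    ]]
strip yaw 10.744454474280241 screw yaw 10.603817439984383 smid [ 0.51162175 -0.14518219  0.0213    ]
post [ 0.63666104 -0.12168691  0.0363    ] 0.1268910962777328 10.5762986617064
head depth 128 [ 0.63691393 -0.12159638  0.03740836]
```

```bash
python3 -c "
from h import *
p,d,c=load('w1'); W=cloud(d,c); zs=W[...,2]
r=np.arange(400)[:,None]; q=np.arange(640)
m=(r>240)&(r<270)&(q>295)&(q<362)&(zs>.027)&(zs<.036)
for a in (-3.8,-4.8,-5.4):
    u=np.array([np.cos(np.radians(a)),np.sin(np.radians(a))]); n=np.array([-u[1],u[0]]); g=np.array([.4586,.1758])
    P=W[m][:,:2]-g; x,y=P@u,P@n; k=abs(y)>.012; k2=k&(y>0); k3=k&(y<0); print(a,'bar x',x[k].min(),x[k].max(),np.median(x[k]),'L',np.median(x[k2]),'R',np.median(x[k3]),'y',y[k].min(),y[k].max())
G=(r>150)&(r<205)&(q>310)&(q<350)&(zs>.041)&(zs<.055); P=W[G][:,:2]; print(np.percentile(P,[2,50,98],axis=0))
"; python3 plan.py .458 .1757 .075 -4.8; python3 -c "
from plan import *
"
```

```text
-3.8 bar x 0.07931058906691701 0.08812116176276381 0.08306385544181177 L 0.08318479824835215 R 0.08296094854013497 y -0.029481315520863697 0.02953869865327657
-4.8 bar x 0.07896331531498929 0.08845242266866839 0.08298975800927928 L 0.08275622787554145 R 0.08334267978196214 y -0.02796020148990947 0.030958040284631227
-5.4 bar x 0.07874339855296487 0.08831434049992819 0.08302121199838647 L 0.08257176554533702 R 0.08355570462100945 y -0.027043415172463555 0.031811680239089736
[[0.44875644 0.1709347 ]
 [0.45789893 0.17577098]
 [0.46839227 0.18062491]]
{"x":0.069,"y":0.235,"z":-0.038,"spin":0.085}
{"x":0.069,"y":0.233,"z":-0.049,"spin":0.085}
{"x":0.069,"y":0.231,"z":-0.059,"spin":0.085}
{"x":0.069,"y":0.228,"z":-0.069,"spin":0.085}
{"x":0.069,"y":0.224,"z":-0.079,"spin":0.085}
{"x":0.069,"y":0.221,"z":-0.089,"spin":0.085}
{"x":0.069,"y":0.216,"z":-0.099,"spin":0.085}
from [ 0.5849 -0.1325  0.1715] yaw 13.14 tilt 0.08 F [-0.41  0.87  0.14] w 0.5 t 2.38
```

arm_command(
  moves=[
    {"x":0.069,"y":0.235,"z":-0.038,"spin":0.083,"fingers":0},
    {"x":0.069,"y":0.233,"z":-0.049,"spin":0.083,"fingers":0},
    {"x":0.069,"y":0.231,"z":-0.059,"spin":0.083,"fingers":0},
    {"x":0.069,"y":0.228,"z":-0.069,"spin":0.083,"fingers":0},
    {"x":0.069,"y":0.224,"z":-0.079,"spin":0.083,"fingers":0},
  ],
)

```text
t: 3.0
position: [0.4928, 0.0886, 0.1027]
ee_rot: [-0.009, 1.57, 0.009]
wrist_force: [1.3, 1.3, 0.2]
width: 0.497
```

arm_command(
  moves=[
    {"x":0.069,"y":0.221,"z":-0.089,"spin":0.083,"fingers":0},
    {"x":0.069,"y":0.216,"z":-0.099,"spin":0.083,"fingers":0},
    {"x":0,"y":0,"z":0,"spin":0,"fingers":0},
  ],
)

```text
t: 3.38
position: [0.4539, 0.177, 0.0744]
ee_rot: [0.055, 1.573, -0.055]
wrist_force: [-0.2, -0.3, -0.5]
width: 0.501
```

```bash
python3 plan.py .458 .1757 .045 -4.2
```

```text
{"x":0.147,"y":-0.005,"z":0.021,"spin":0.007}
from [0.4539 0.177  0.0744] yaw -3.99 tilt 0.19 F [-0.24 -0.29 -0.54] w 0.501 t 3.38
```

arm_command(
  moves=[
    {"x":0.07,"y":-0.005,"z":0.021,"spin":0.005,"fingers":0},
    {"x":0.077,"y":0,"z":0,"spin":0,"fingers":0},
    {"x":0,"y":0,"z":0,"spin":0,"fingers":0},
  ],
)

```text
t: 3.75
position: [0.4612, 0.1709, 0.044]
ee_rot: [0.062, 1.573, -0.063]
wrist_force: [0.0, 0.2, 0.2]
width: 0.502
```

arm_command(
  moves=[
    {"x":0,"y":0,"z":0,"spin":0,"fingers":-1},
    {"x":0,"y":0,"z":0,"spin":0,"fingers":-1},
    {"x":0,"y":0,"z":0,"spin":0,"fingers":-1},
    {"x":0,"y":0,"z":0,"spin":0,"fingers":-1},
  ],
  squeeze=40,
)

```text
t: 4.25
position: [0.4622, 0.172, 0.0459]
ee_rot: [0.062, 1.57, -0.062]
wrist_force: [-0.0, -0.2, 0.3]
width: 0.117
```

```bash
python3 plan.py .458 .1757 .1 -4.2
```

```text
{"x":-0.271,"y":0.017,"z":-0.022,"spin":-0.010}
from [0.4622 0.172  0.0459] yaw -4.5 tilt 0.02 F [-0.04 -0.21  0.3 ] w 0.117 t 4.25
```

arm_command(
  moves=[
    {"x":-0.15,"y":0,"z":0,"spin":0,"fingers":-1},
    {"x":-0.15,"y":0,"z":0,"spin":0,"fingers":-1},
    {"x":0,"y":0,"z":0,"spin":0,"fingers":-1},
    {"x":0,"y":0,"z":0,"spin":0,"fingers":-1},
  ],
)

```text
t: 4.75
position: [0.4615, 0.1719, 0.105]
ee_rot: [0.061, 1.571, -0.062]
wrist_force: [-0.0, -0.4, -0.5]
width: 0.103
```

```bash
python3 -c "
from h import *
p,d,c=grab('wrist','w3'); ps,ds,cs=grab('scene','s3')
X=proj([.46,.17,.08],cs)[0].astype(int); print(X)
a=cv2.resize(p[140:300,240:400],(400,400),interpolation=2); q=ps[X[1]-60:X[1]+60,X[0]-60:X[0]+60]; b=cv2.resize(q,(400,400),interpolation=2)
cv2.imwrite('pics/v3.png',np.hstack([a,b])[:,:,::-1])
s=manip.state(); print(s['position'],s['width'],s['wrist_force'])
"
```

```text
[384 158]
[0.46107823 0.17185735 0.10443655] 0.10478599010243078 [-0.61694919  0.0062671  -1.38154696]
```

View pics/v3.png

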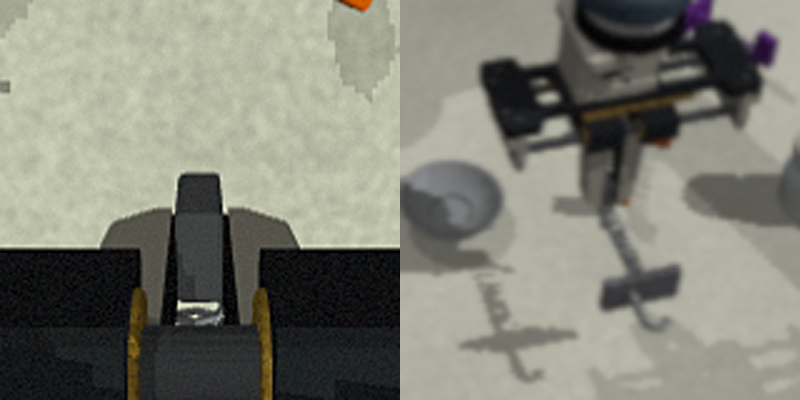

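The spring is lifted and held level. The block sits between the fingers at crop (200,250). Measuring the block in the tool frame.

```bash
python3 -c "
from h import *
p,d,c=load('w3'); W=cloud(d,c); s=manip.state(); M=R.from_rotvec(s['ee_rot']).as_matrix()
L=(W-s['position'])@M
r=np.arange(400)[:,None]; q=np.arange(640)
m=(r>=200)&(r<=264)&(q>=306)&(q<=332)
for v in range(206,268,4): print(v,[tuple((L[v,u]*1000).round(1)) for u in (313,320,326)])
"
python3 plan.py .5056 -.1455 .105 1.6
```

```text
206 [(np.float64(104.0), np.float64(-5.7), np.float64(7.1)), (np.float64(103.2), np.float64(0.2), np.float64(6.9)), (np.float64(104.0), np.float64(5.3), np.float64(7.1))]
210 [(np.float64(25.6), np.float64(-4.0), np.float64(-13.2)), (np.float64(24.5), np.float64(0.1), np.float64(-13.6)), (np.float64(25.5), np.float64(3.6), np.float64(-13.2))]
214 [(np.float64(16.5), np.float64(-3.8), np.float64(-13.7)), (np.float64(16.9), np.float64(0.1), np.float64(-13.5)), (np.float64(17.6), np.float64(3.4), np.float64(-13.3))]
218 [(np.float64(10.7), np.float64(-3.7), np.float64(-13.2)), (np.float64(10.0), np.float64(0.1), np.float64(-13.5)), (np.float64(10.0), np.float64(3.3), np.float64(-13.5))]
222 [(np.float64(3.1), np.float64(-3.6), np.float64(-13.6)), (np.float64(3.8), np.float64(0.0), np.float64(-13.4)), (np.float64(3.3), np.float64(3.2), np.float64(-13.5))]
226 [(np.float64(-0.2), np.float64(-3.5), np.float64(-12.6)), (np.float64(-0.7), np.float64(0.0), np.float64(-12.8)), (np.float64(0.2), np.float64(3.1), np.float64(-12.5))]
230 [(np.float64(-0.4), np.float64(-3.5), np.float64(-10.5)), (
[... 1324 characters left out ...]
.9), np.float64(-6.0), np.float64(58.8)), (np.float64(104.2), np.float64(0.2), np.float64(58.9)), (np.float64(103.6), np.float64(5.5), np.float64(58.6))]
266 [(np.float64(20.6), np.float64(-4.1), np.float64(20.3)), (np.float64(-150.1), np.float64(-0.2), np.float64(-66.7)), (np.float64(17.7), np.float64(3.6), np.float64(18.8))]
{"x":-0.000,"y":-0.261,"z":0.058,"spin":-0.034}
{"x":-0.000,"y":-0.262,"z":0.053,"spin":-0.034}
{"x":-0.000,"y":-0.263,"z":0.048,"spin":-0.034}
{"x":-0.000,"y":-0.263,"z":0.044,"spin":-0.034}
{"x":-0.000,"y":-0.264,"z":0.039,"spin":-0.034}
{"x":-0.000,"y":-0.265,"z":0.034,"spin":-0.034}
from [0.4611 0.1719 0.1044] yaw -4.5 tilt 0.14 F [-0.62  0.01 -1.38] w 0.105 t 4.85
```

arm_command(
  moves=[
    {"x":0,"y":-0.26,"z":0.06,"spin":-0.034,"fingers":-1},
    {"x":0,"y":-0.262,"z":0.056,"spin":-0.034,"fingers":-1},
    {"x":0,"y":-0.263,"z":0.051,"spin":-0.034,"fingers":-1},
    {"x":0,"y":-0.263,"z":0.047,"spin":-0.034,"fingers":-1},
    {"x":0,"y":-0.264,"z":0.042,"spin":-0.034,"fingers":-1},
  ],
)

```text
t: 5.48
position: [0.5014, -0.0939, 0.1045]
ee_rot: [-0.008, 1.573, 0.009]
wrist_force: [1.7, -0.1, -0.7]
width: 0.103
```

arm_command(
  moves=[
    {"x":0,"y":-0.265,"z":0.037,"spin":-0.034,"fingers":-1},
    {"x":0,"y":0,"z":0,"spin":0,"fingers":-1},
    {"x":0,"y":0,"z":0,"spin":0,"fingers":-1},
    {"x":0,"y":0,"z":0,"spin":0,"fingers":-1},
  ],
)

```text
t: 5.98
position: [0.5093, -0.1438, 0.1051]
ee_rot: [-0.022, 1.572, 0.024]
wrist_force: [0.1, 0.3, -0.6]
width: 0.102
```

```bash
python3 plan.py .5094 -.1451 .072 1.6
```

```text
{"x":0.166,"y":-0.006,"z":0.000,"spin":0.003}
from [ 0.5093 -0.1438  0.1051] yaw 1.7 tilt 0.1 F [ 0.09  0.32 -0.61] w 0.102 t 5.97
```

Step down to just above the strip, then slanting in.

arm_command(
  moves=[
    {"x":0.085,"y":-0.006,"z":0,"spin":0,"fingers":-1},
    {"x":0.08,"y":0,"z":0,"spin":0,"fingers":-1},
    {"x":0,"y":0,"z":0,"spin":0,"fingers":-1},
    {"x":0,"y":0,"z":0,"spin":0,"fingers":-1},
  ],
)

```text
t: 6.48
position: [0.5101, -0.1462, 0.0728]
ee_rot: [-0.023, 1.571, 0.023]
wrist_force: [-0.1, -0.1, -0.5]
width: 0.106
```

```bash
python3 plan.py .5094 -.1451 .0655 1.6
```

```text
{"x":0.036,"y":0.006,"z":-0.003,"spin":0.002}
from [ 0.5101 -0.1462  0.0728] yaw 1.66 tilt 0.01 F [-0.12 -0.14 -0.45] w 0.106 t 6.47
```

arm_command(
  moves=[
    {"x":0.02,"y":0.003,"z":-0.002,"spin":0,"fingers":-1},
    {"x":0.02,"y":0,"z":0,"spin":0,"fingers":-1},
    {"x":0.01,"y":0,"z":0.005,"spin":0,"fingers":-1},
    {"x":0,"y":0,"z":0,"spin":0,"fingers":-1},
  ],
)

```text
t: 6.98
position: [0.5106, -0.146, 0.0625]
ee_rot: [-0.022, 1.571, 0.022]
wrist_force: [0.2, -0.6, -0.5]
width: 0.104
```

No contact force with the tip about 5 mm below the strip's top, so it has entered the hole. Continuing down.

arm_command(
  moves=[
    {"x":0.01,"y":0,"z":0.004,"spin":0,"fingers":-1},
    {"x":0.01,"y":0,"z":0.004,"spin":0,"fingers":-1},
    {"x":0.01,"y":0,"z":0.002,"spin":0,"fingers":-1},
    {"x":0,"y":0,"z":0,"spin":0,"fingers":-1},
    {"x":0,"y":0,"z":0,"spin":0,"fingers":-1},
  ],
)

```text
t: 7.6
position: [0.5126, -0.1459, 0.0566]
ee_rot: [-0.022, 1.571, 0.022]
wrist_force: [0.2, 0.6, -1.1]
width: 0.103
```

```bash
python3 plan.py .5128 -.145 .0555 1.6
```

```text
{"x":0.006,"y":0.004,"z":0.001,"spin":0.001}
from [ 0.5126 -0.1459  0.0566] yaw 1.62 tilt 0.0 F [ 0.21  0.6  -1.1 ] w 0.103 t 7.6
```

arm_command(
  moves=[
    {"x":0.004,"y":0,"z":0,"spin":0,"fingers":-1},
    {"x":0.004,"y":0,"z":0,"spin":0,"fingers":-1},
    {"x":0,"y":0,"z":0,"spin":0,"fingers":-1},
  ],
)

```text
t: 7.98
position: [0.5126, -0.146, 0.0556]
ee_rot: [-0.023, 1.57, 0.022]
wrist_force: [-3.0, 1.3, 4.3]
width: 0.105
```

arm_command(
  moves=[
    {"x":0,"y":0,"z":0,"spin":0,"fingers":-0.4},
    {"x":0,"y":0,"z":0,"spin":0,"fingers":-0.3},
    {"x":0,"y":0,"z":0,"spin":0,"fingers":-0.3},
    {"x":0,"y":0,"z":0,"spin":0,"fingers":-0.3},
  ],
)

```text
t: 8.48
position: [0.5126, -0.1459, 0.055]
ee_rot: [-0.022, 1.571, 0.022]
wrist_force: [0.1, -0.0, 0.3]
width: 0.35
```

arm_command(
  moves=[
    {"x":-0.15,"y":0,"z":0,"spin":0,"fingers":-0.3},
    {"x":-0.2,"y":0,"z":0,"spin":0,"fingers":-0.3},
    {"x":-0.1,"y":0,"z":0.25,"spin":0,"fingers":-0.3},
    {"x":0,"y":0.05,"z":0.1,"spin":0,"fingers":-0.3},
    {"x":0,"y":0,"z":0,"spin":0,"fingers":-0.3},
  ],
)

```text
t: 9.1
position: [0.5832, -0.1334, 0.145]
ee_rot: [-0.023, 1.57, 0.023]
wrist_force: [-0.4, 0.2, -0.4]
width: 0.349
```

```bash
python3 -c "
from h import *
p,d,c=grab('wrist','w4'); cv2.imwrite('pics/w4c.png',cv2.resize(p[60:300,200:440],(600,600),interpolation=2)[:,:,::-1]); s=manip.state(); print(s['position'],s['t'])"
```

```text
[ 0.5819954  -0.13351872  0.14451881] 9.15
```

View pics/w4c.png

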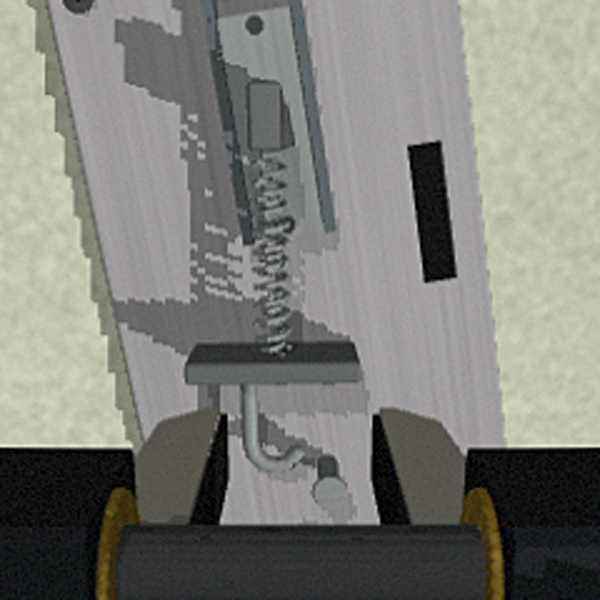

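The crop shows the leg in the hole, with the block at (265,115). The crossbar's top face runs (187–360, 362–382), the hook is at (270,455), and the post's head at (330,490) sits ahead and on the hook's open +y side, as planned. Measuring the crossbar and coil.

```bash
python3 -c "
from h import *
p,d,c=load('w4'); W=cloud(d,c); zs=W[...,2]; r=np.arange(400)[:,None]; q=np.arange(640)
m=(r>195)&(r<216)&(q>270)&(q<348)&(zs>.036)&(zs<.046); P=W[m]; print(m.sum(),P.mean(0)); print(cv2.minAreaRect((P[:,:2]*1000).astype(np.float32)))
m=(r>90)&(r<122)&(q>296)&(q<318)&(zs>.052)&(zs<.062); P=W[m]; print('grip',m.sum(),P.mean(0)); print(cv2.minAreaRect((P[:,:2]*1000).astype(np.float32)))
f=lambda a,b:[200+(a+.5)/2.5-.5,60+(b+.5)/2.5-.5]
print(onplane([f(330,490)],c,.037),onplane([f(187,362),f(360,362),f(360,382),f(187,382)],c,.04), onplane([f(270,455)],c,.026))
"
```

```text
699 [ 0.5918843  -0.14295506  0.04015041]
((589.25, -142.99386596679688), (14.966832160949707, 59.19816207885742), 3.9451537132263184)
grip 377 [ 0.50955635 -0.14627429  0.0563339 ]
((509.49639892578125, -146.25588989257812), (19.35108184814453, 9.706036567687988), 1.5042591094970703)
[[ 0.63679228 -0.12125477  0.037     ]] [[ 0.5897885  -0.17165902  0.04      ]
 [ 0.58807665 -0.11309972  0.04      ]
 [ 0.59515182 -0.1127586   0.04      ]
 [ 0.59687983 -0.17170541  0.04      ]] [[ 0.62856984 -0.1432895   0.026     ]]
```

```bash
python3 plan.py .5785 -.1435 .036 2.2
```

```text
{"x":0.271,"y":-0.025,"z":-0.009,"spin":-0.008}
{"x":0.271,"y":-0.025,"z":-0.010,"spin":-0.008}
from [ 0.582  -0.1335  0.1445] yaw 1.69 tilt 0.07 F [-0.23 -0.66 -0.59] w 0.349 t 9.15
```

arm_command(
  moves=[
    {"x":0.1,"y":-0.05,"z":-0.019,"spin":-0.016,"fingers":-0.3},
    {"x":0.1,"y":0,"z":0,"spin":0,"fingers":-0.3},
    {"x":0,"y":0,"z":0,"spin":0,"fingers":-0.3},
    {"x":0,"y":0,"z":0,"spin":0,"fingers":-0.3},
  ],
)

```text
t: 9.65
position: [0.5784, -0.1443, 0.1055]
ee_rot: [-0.029, 1.571, 0.028]
wrist_force: [0.6, -1.3, 0.4]
width: 0.355
```

```bash
python3 plan.py .5785 -.1435 .036 2.2
```

```text
{"x":0.174,"y":0.002,"z":0.000,"spin":-0.002}
{"x":0.174,"y":0.002,"z":0.000,"spin":-0.002}
from [ 0.5784 -0.1443  0.1055] yaw 2.08 tilt 0.01 F [ 0.64 -1.27  0.38] w 0.355 t 9.65
```

arm_command(
  moves=[
    {"x":0.12,"y":0.004,"z":0,"spin":0,"fingers":-0.3},
    {"x":0.12,"y":0,"z":0,"spin":0,"fingers":-0.3},
    {"x":0.107,"y":0,"z":0,"spin":0,"fingers":-0.3},
    {"x":0,"y":0,"z":0,"spin":0,"fingers":-0.3},
  ],
)

```text
t: 10.15
position: [0.5779, -0.1429, 0.035]
ee_rot: [-0.028, 1.573, 0.03]
wrist_force: [-1.2, -0.3, 0.3]
width: 0.352
```

arm_command(
  moves=[
    {"x":0,"y":0,"z":0,"spin":0,"fingers":-1},
    {"x":0,"y":0,"z":0,"spin":0,"fingers":-1},
    {"x":0,"y":0,"z":0,"spin":0,"fingers":-1},
    {"x":0,"y":0,"z":0,"spin":0,"fingers":-1},
  ],
  squeeze=8,
)

```text
t: 10.65
position: [0.5795, -0.1435, 0.0368]
ee_rot: [-0.03, 1.569, 0.028]
wrist_force: [0.2, 0.7, 6.5]
width: 0.145
```

```bash
python3 plan.py .5785 -.1435 .036 2.2
```

```text
{"x":0.004,"y":0.000,"z":-0.005,"spin":-0.003}
from [ 0.5795 -0.1435  0.0368] yaw 2.1 tilt 0.12 F [0.18 0.73 6.46] w 0.145 t 10.65
```

arm_command(
  moves=[
    {"x":0,"y":-0.015,"z":0.0,"spin":0.08,"fingers":-1},
    {"x":0,"y":0,"z":0.03,"spin":0,"fingers":-1},
    {"x":0,"y":0,"z":0.03,"spin":0,"fingers":-1},
    {"x":0,"y":0,"z":0.02,"spin":0,"fingers":-1},
    {"x":0,"y":0,"z":0,"spin":0,"fingers":-1},
  ],
)

```text
t: 11.28
position: [0.5831, -0.1455, 0.0353]
ee_rot: [0.005, 1.595, 0.0]
wrist_force: [-35.9, -3.3, 26.8]
width: 0.142
```

arm_command(
  moves=[
    {"x":0,"y":0,"z":0.03,"spin":0,"fingers":-1},
    {"x":0,"y":0,"z":0.03,"spin":0,"fingers":-1},
    {"x":0,"y":0,"z":0,"spin":0,"fingers":-1},
    {"x":0,"y":0,"z":0,"spin":0,"fingers":-1},
  ],
)

```text
t: 11.78
position: [0.6037, -0.1458, 0.0342]
ee_rot: [0.005, 1.578, -0.002]
wrist_force: [-5.6, -1.1, -1.8]
width: 0.09
```

```bash
python3 -c "
from h import *
p,d,c=grab('wrist','w5'); ps,ds,cs=grab('scene','s5'); X=proj([.59,-.14,.04],cs)[0].astype(int); print(X)
q=ps[X[1]-50:X[1]+50,X[0]-50:X[0]+50]
cv2.imwrite('pics/v5.png',np.hstack([cv2.resize(p[100:300,220:420],(400,400),interpolation=2),cv2.resize(q,(400,400),interpolation=2)])[:,:,::-1])
from plan import plan; plan(.6,-.14,.036,2)"
```

```text
[281 242]
{"x":-0.009,"y":0.029,"z":-0.019,"spin":-0.076}
from [ 0.6037 -0.1458  0.0341] yaw -0.28 tilt 0.4 F [-6.3  -0.12 -1.03] w 0.092 t 11.88
```

View pics/v5.png

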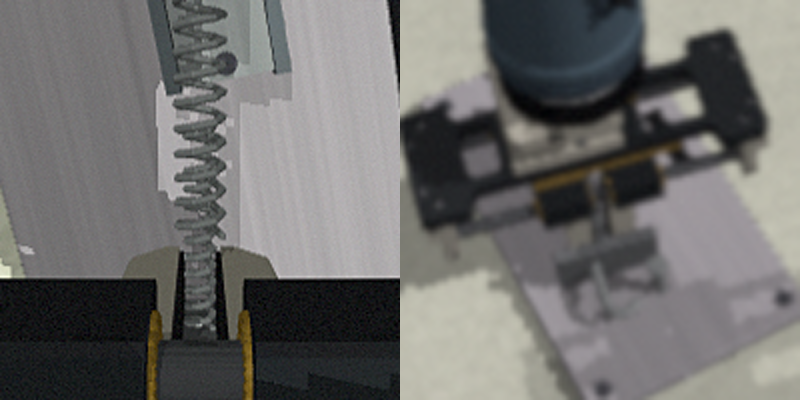

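The wrist crop shows the coil stretched between the pads at (200,300). In the scene crop the crossbar is ahead of the fingers, with the hook near the post. The x force of about 6 N fits a stretch of about 25 mm. Checking that the grip block is still seated.

```bash
python3 -c "
from h import *
p,d,c=load('w5'); W=cloud(d,c); zs=W[...,2]
m=(abs(W[...,0]-.51)<.025)&(abs(W[...,1]+.146)<.02)&(zs>.048)&(zs<.068); P=W[m]; print('grip',m.sum(),P.mean(0),zs[m].min(),zs[m].max()); print(cv2.minAreaRect((P[:,:2]*1000).astype(np.float32)))
p,d,c=load('s5'); W=cloud(d,c); zs=W[...,2]; m=(W[...,0]>.6)&(W[...,0]<.66)&(abs(W[...,1]+.14)<.05)&(zs>.03)&(zs<.05)
v,u=np.where(m); print(np.c_[u,v,(W[m]*1000).round(0)][::6].tolist())
X=proj([.6367,-.1214,.0355],c)[0].astype(int); print('post px',X)
cv2.imwrite('pics/s5c.png',cv2.resize(p[X[1]-32:X[1]+32,X[0]-40:X[0]+40],(800,600),interpolation=2)[:,:,::-1])
"
```

```text
grip 1479 [ 0.51043248 -0.14599643  0.05617861] 0.048108274209034824 0.059316635319301286
((510.0309143066406, -146.00955200195312), (9.74350643157959, 19.948789596557617), 89.6836929321289)
[[282.0, 246.0, 602.0, -142.0, 42.0], [282.0, 248.0, 600.0, -143.0, 31.0], [289.0, 248.0, 612.0, -128.0, 42.0], [287.0, 249.0, 613.0, -133.0, 41.0], [293.0, 249.0, 617.0, -120.0, 40.0], [283.0, 250.0, 607.0, -142.0, 32.0], [289.0, 250.0, 615.0, -129.0, 38.0], [295.0, 250.0, 620.0, -117.0, 39.0], [279.0, 251.0, 612.0, -152.0, 40.0], [287.0, 251.0, 617.0, -135.0, 39.0], [293.0, 251.0, 621.0, -122.0, 38.0], [276.0, 252.0, 613.0, -159.0, 42.0], [282.0, 252.0, 617.0, -146.0, 41.0], [288.0, 252.0, 621.0, -133.0, 40.0], [294.0, 252.0, 621.0, -120.0, 33.0], [278.0, 253.0, 616.0, -156.0, 40.0], [284.0, 253.0, 622.0, -143.0, 42.0], [290.0, 253.0, 622.0, -129.0, 35.0], [275.0, 254.0, 616.0, -163.0, 40.0], [281.0, 254.0, 620.0, -150.0, 39.0], [287.0, 254.0, 620.0, -136.0, 31.0], [272.0, 255.0, 616.0, -170.0, 39.0], [278.0, 255.0, 618.0, -157.0, 36.0], [285.0, 255.0, 620.0, -141.0, 30.0], [274.0, 256.0, 621.0, -166.0, 42.0], [280.0, 256.0, 620.0, -153.0, 31.0], [270.0, 257.0, 620.0, -175.0, 40.0], [277.0, 257.0, 621.0, -160.0, 33.0], [295.0, 257.0, 637.0, -122.0, 37.0], [273.0, 258.0, 621.0, -169.0, 34.0], [293.0, 258.0, 635.0, -126.0, 33.0], [270.0, 259.0, 621.0, -177.0, 34.0], [294.0, 259.0, 641.0, -125.0, 37.0], [295.0, 260.0, 643.0, -124.0, 34.0], [281.0, 264.0, 640.0, -156.0, 30.0], [287.0, 270.0, 660.0, -148.0, 31.0]]
post px [295 257]
```

View pics/s5c.png

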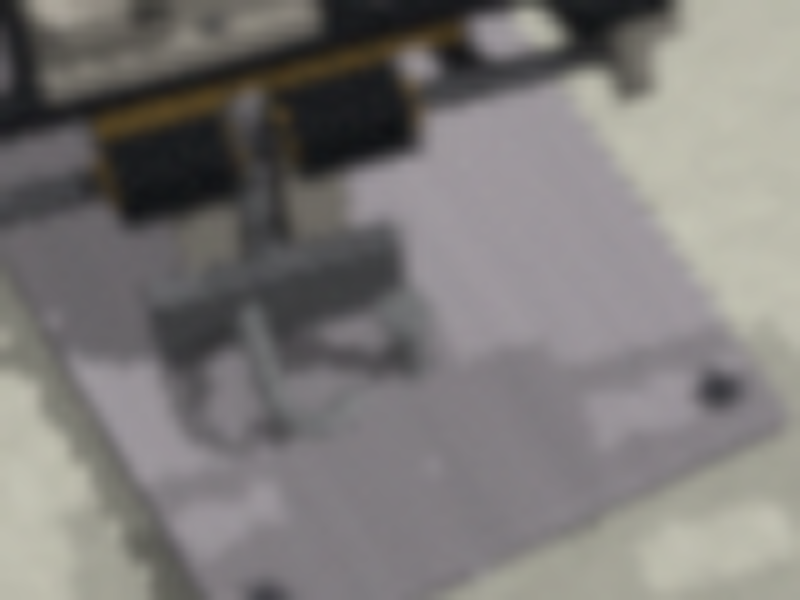

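The block is still seated, with its top at 0.056. The crossbar front is at x≈0.621 and the hook centre at about (0.647,−0.147). That puts the post at (−10,+25) mm in the hook frame, which is inside the entry window. Now swinging the spring about the leg.

arm_command(
  moves=[
    {"x":0,"y":0.016,"z":0,"spin":-0.064,"fingers":-1},
    {"x":0,"y":0.016,"z":0,"spin":-0.064,"fingers":-1},
    {"x":0,"y":0.016,"z":0,"spin":-0.064,"fingers":-1},
    {"x":0,"y":0,"z":0,"spin":0,"fingers":-1},
  ],
)

```text
t: 12.38
position: [0.6035, -0.1364, 0.0342]
ee_rot: [-0.075, 1.576, 0.077]
wrist_force: [-5.4, -1.7, -1.4]
width: 0.092
```

arm_command(
  moves=[
    {"x":0,"y":0.016,"z":0,"spin":-0.064,"fingers":-1},
    {"x":0,"y":0.016,"z":0,"spin":-0.064,"fingers":-1},
    {"x":0,"y":0.014,"z":0,"spin":-0.06,"fingers":-1},
    {"x":0,"y":0,"z":0,"spin":0,"fingers":-1},
    {"x":0,"y":0,"z":0,"spin":0,"fingers":-1},
  ],
)

```text
t: 13.0
position: [0.6026, -0.1278, 0.0343]
ee_rot: [-0.152, 1.571, 0.154]
wrist_force: [-5.7, -2.4, -2.1]
width: 0.093
```

```bash
python3 -c "
from h import *
from plan import plan
plan(.6021,-.1279,.035,11.1)
pw,d,c=grab('wrist','w6'); W=cloud(d,c); zs=W[...,2]
m=(abs(W[...,0]-.51)<.025)&(abs(W[...,1]+.146)<.02)&(zs>.048)&(zs<.068); P=W[m]; print('grip',m.sum(),np.median(P[:,2])); print(cv2.minAreaRect((P[:,:2]*1000).astype(np.float32)))
p,d,c=grab('scene','s6'); W=cloud(d,c); zs=W[...,2]; r=np.arange(400)[:,None]
m=(W[...,0]>.605)&(W[...,0]<.632)&(abs(W[...,1]+.135)<.05)&(zs>.036)&(zs<.046)
print('bar',m.sum(),W[m].mean(0)); print(cv2.minAreaRect((W[m][:,:2]*1000).astype(np.float32)))
X=[295,257]
cv2.imwrite('pics/s6c.png',cv2.resize(p[X[1]-32:X[1]+32,X[0]-40:X[0]+40],(800,600),interpolation=2)[:,:,::-1])
"
```

```text
{"x":-0.003,"y":-0.000,"z":-0.002,"spin":0.002}
from [ 0.6026 -0.1278  0.0343] yaw 11.15 tilt 0.35 F [-5.7  -2.44 -2.08] w 0.093 t 13.0
grip 1494 0.056325897666571756
((510.181884765625, -147.6042938232422), (20.181241989135742, 10.009778022766113), 11.818673133850098)
bar 120 [ 0.61568958 -0.12666413  0.03997648]
((612.5746459960938, -126.74190521240234), (19.30202865600586, 58.58277893066406), 13.993681907653809)
```

View pics/s6c.png

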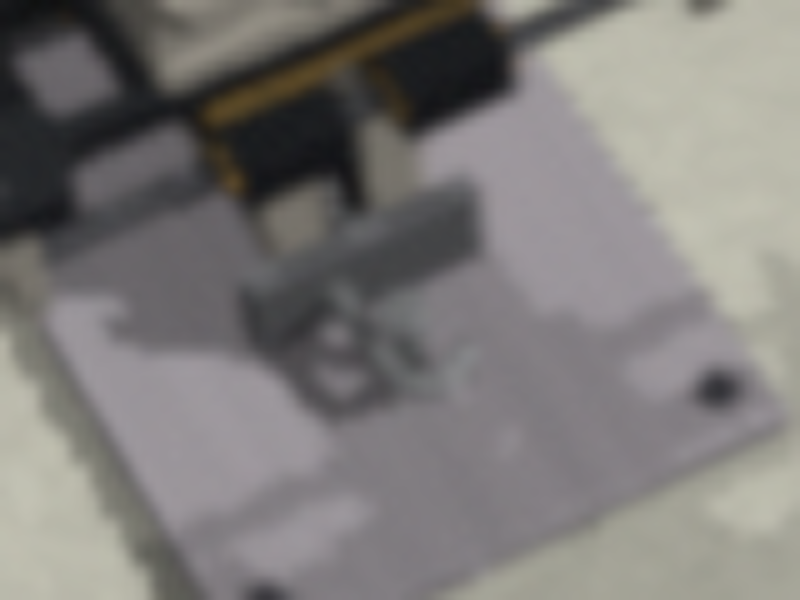

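The hook's bend at (440,390) is on the far side of the post (head near (400,310)), and the spring points straight at the post at 11.8°. Relaxing now.

arm_command(
  moves=[
    {"x":0,"y":0,"z":-0.02,"spin":0,"fingers":-1},
    {"x":0,"y":0,"z":-0.02,"spin":0,"fingers":-1},
    {"x":0,"y":0,"z":-0.015,"spin":0,"fingers":-1},
    {"x":0,"y":0,"z":0,"spin":0,"fingers":-1},
    {"x":0,"y":0,"z":0,"spin":0,"fingers":-1},
  ],
)

```text
t: 13.72
position: [0.594, -0.1296, 0.0354]
ee_rot: [-0.152, 1.567, 0.153]
wrist_force: [-3.5, -0.7, -1.6]
width: 0.093
```

arm_command(
  moves=[
    {"x":0,"y":0,"z":-0.01,"spin":0,"fingers":-1},
    {"x":0,"y":0,"z":0,"spin":0,"fingers":-1},
    {"x":0,"y":0,"z":0,"spin":0,"fingers":-1},
  ],
)

```text
t: 14.1
position: [0.5933, -0.13, 0.0359]
ee_rot: [-0.152, 1.564, 0.152]
wrist_force: [1.3, 1.1, -2.0]
width: 0.089
```

```bash
python3 -c "
from h import *
from plan import plan
plan(.6021,-.1279,.035,11.1)
p,d,c=grab('scene','s7'); W=cloud(d,c); zs=W[...,2]
m=(W[...,0]>.595)&(W[...,0]<.625)&(abs(W[...,1]+.13)<.05)&(zs>.036)&(zs<.046)
print('bar',m.sum(),W[m].mean(0)); print(cv2.minAreaRect((W[m][:,:2]*1000).astype(np.float32)))
"
```

```text
{"x":0.004,"y":0.002,"z":0.045,"spin":0.000}
from [ 0.5933 -0.13    0.0359] yaw 11.1 tilt 0.07 F [ 1.26  1.11 -2.02] w 0.089 t 14.1
bar 123 [ 0.60736614 -0.12883526  0.04100606]
((602.9815673828125, -129.82423400878906), (19.782730102539062, 59.37580490112305), 12.420328140258789)
```

The load has left the gripper, so the hook is bearing on the post. Opening and rising.

arm_command(
  moves=[
    {"x":0,"y":0,"z":0,"spin":0,"fingers":-0.7},
    {"x":0,"y":0,"z":0,"spin":0,"fingers":-0.5},
    {"x":0,"y":0,"z":0,"spin":0,"fingers":-0.3},
    {"x":0,"y":0,"z":-0.02,"spin":0,"fingers":-0.3},
    {"x":0,"y":0,"z":0,"spin":0,"fingers":-0.3},
  ],
)

```text
t: 14.78
position: [0.5883, -0.1309, 0.0356]
ee_rot: [-0.152, 1.566, 0.152]
wrist_force: [0.5, -0.3, -0.5]
width: 0.35
```

arm_command(
  moves=[
    {"x":-0.1,"y":0,"z":0,"spin":0,"fingers":-0.3},
    {"x":-0.25,"y":0,"z":0,"spin":0,"fingers":-0.3},
    {"x":-0.25,"y":0,"z":0.05,"spin":0,"fingers":-0.3},
    {"x":0,"y":0,"z":0.1,"spin":0,"fingers":0.3},
    {"x":0,"y":0,"z":0,"spin":0,"fingers":0.3},
  ],
)

```text
t: 15.4
position: [0.619, -0.1251, 0.1562]
ee_rot: [-0.153, 1.564, 0.152]
wrist_force: [-0.8, 0.6, -0.3]
width: 0.512
```

```bash
python3 -c "
from h import *
p,d,c=grab('wrist','w8'); cv2.imwrite('pics/w8c.png',cv2.resize(p[90:290,220:420],(600,600),interpolation=2)[:,:,::-1])
W=cloud(d,c); zs=W[...,2]; s=manip.state(); print(s['position'],s['wrist_force'],s['t'])
m=(abs(W[...,0]-.51)<.025)&(abs(W[...,1]+.147)<.02)&(zs>.05)&(zs<.062); P=W[m]; print('grip',m.sum(),np.median(P[:,2])); print(cv2.minAreaRect((P[:,:2]*1000).astype(np.float32)))
"
```

```text
[ 0.61772633 -0.12490234  0.15521011] [-0.13839479  0.1576155   0.1065127 ] 15.45
grip 400 0.05670060580852626
((509.21319580078125, -146.28790283203125), (19.93640899658203, 9.84222412109375), 10.867064476013184)
```

View pics/w8c.png

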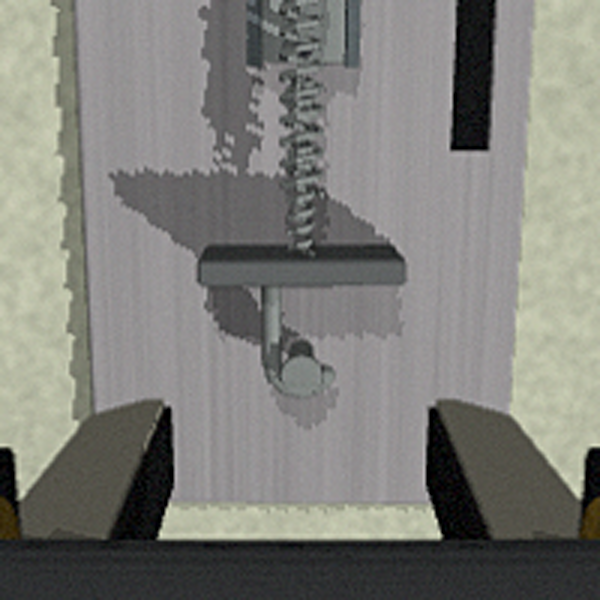

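The hook is round the post: bend at (300,385) in front of the post's foot, tip at (330,375) on the +y side, and the crossbar level at (300,270). A numeric check before handing in.

```bash
python3 -c "
from h import *
p,d,c=load('w8'); f=lambda a,b:[220+(a+.5)/3-.5,90+(b+.5)/3-.5]
b=onplane([f(198,265),f(406,265)],c,.04)[...,:2]; b=onplane([f(198,262),f(404,262),f(404,286),f(199,286)],c,.04)[:,:2].mean(0)
post=onplane([f(302,376)],c,.037)[0,:2]; g=np.array([.5092,-.1463]); u=(b-g)/np.linalg.norm(b-g)
print('bar',b,'post',post,'stretch',np.linalg.norm(b-g)-.082,'yaw',np.degrees(np.arctan2(u[1],u[0])))
r=post-(b+.03*u); print('post in hook',r@u,r@np.array([-u[1],u[0]]))
"; python3 plan.py .6 -.12 .25 11 | tail -1
```

```text
bar [ 0.6066767  -0.12743101] post [ 0.63789131 -0.121059  ] stretch 0.017286177971521835 yaw 10.955500232831307
post in hook 0.0018567077937662075 0.0003236459089451452
from [ 0.6177 -0.1249  0.1552] yaw 11.14 tilt 0.06 F [-0.14  0.16  0.11] w 0.559 t 15.45
```

```bash
python3 -c "
from h import *
print(manip.hand_in())"
```

```text
the job is handed in; nothing more can be done
None
```

The grey spring is fitted at both ends, and I handed the job in at about 15.5 s; the hand-in gives no verdict. I lowered its leg into the strip's hole, stretched it by its crossbar, swung the hook round the post, relaxed it and let go.

Last checks, from the final wrist picture:

| Check | Measured |
|---|---|
| Leg depth | grip block's top at 0.057 m (0.056 m is right down) |
| Post in hook frame | +1.9 mm along, 0.3 mm across |
| Stretch | about 17 mm |
| Spring direction | 11.0°, with the plate at 10.7° |
| Wrist force | about 0, gripper clear above |

- **Force spike:** while stretching, the force peaked at about 36 N along x and 27 N up, because the pads caught the coil before sliding on to the crossbar. The leg stayed seated, and the force then settled at about 6 N.
- **Stretch estimates:** a rough figure before release, read from the low-resolution scene camera, put the post about 1.5 mm behind the hook's centre. It disagrees by a few millimetres with the final figure, which is the closer view.
- **Bystanders:** I did not measure their positions again. The arm's path did not go near them.

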